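# Unclip and uncover the copper-blank bin

## Task

Open the larger of the two clip-lid bins on the metalsmith's bench: flip both of its steel clips fully off the lid, then lift the lid off by its handle and set it down gently, right way up and near the middle of the terracotta tile. Leave both clips flipped open.

Things in the scene. Friction and masses are not known exactly. Their poses are not given: they have to be found in the camera images.
- bin_lid: Black lid of the larger bin, 0.15 to 0.3 kg. Origin: centre of its plug's underside, 74 mm above the bench at the start; z up. Plug 95 x 105 mm, 6 deep, 2.5 mm play in the rim; plate 116 (x) x 126 (y) mm, 6 to 14 mm above the origin. Handle at the centre: wooden bar along x, 70 long, 14 wide, 40 to 54 mm above the origin, on two posts at x = +-28 mm.
- bin: Larger of two clip-lid bins: grey plastic box 110 (x) x 120 (y) x 80 mm high, walls 5 mm, fixed. Origin: centre of its underside, on the bench; axes as the lid's at the start. A steel clip at each y end. The smaller one is 85 x 75 x 60 mm.
- tile: Terracotta tile, 160 x 160 x 12 mm, fixed flat on the bench, clear. Origin: centre of its underside on the bench; z up; its top is 12 mm above.
- clip_a (a joint): Clip at the bin's +y end, rad: 0 shut (hooked over the lid), 1.5 open. Hinge along x at y = 68, z = 72 mm (bin frame). Level finger tab, 34 wide, y = 70 to 106 mm, top at z = 95. Press the tab's outer half (about y = 96) down with 4 to 8 N: past 0.4 rad (at most 10 mm down) its over-centre spring throws it open and holds it; let go sooner, it snaps shut. Open, it reaches y = 95 mm.
- clip_b (a joint): The same clip, mirrored, at the bin's -y end: finger tab from y = -70 to -106 mm in the bin's frame; same joint values and behaviour.
There are look-alikes about, which are no part of the job. What is shaped like the bin but blue is not meant.

How it is judged:
On the way, in this order (a step that is already met when the one before it is completed fails the run):
1. both clips of the larger bin are flipped open while its lid still sits on the bin (value of joint each of clip_a, clip_b above 1.2 rad and distance of bin_lid from where it was at the start of the episode below 0.012 m), for 0.2 s.
2. the lid is lifted off the bin in the gripper (height (world z) of bin_lid above 0.095 m and contact force between the fingers and bin_lid above 0.5 N), for 0.2 s.
At the end, for the whole second after the job is handed in: The lid lies at rest, right way up and flat (within 7 degrees) on the tile, its centre within 35 mm of the tile's centre along each tile edge, and both clips of the larger bin are open (beyond 1.2 rad) (x of bin_lid in the frame of tile between -0.035 and 0.035 m and y of bin_lid in the frame of tile between -0.035 and 0.035 m and z of bin_lid in the frame of tile between 0.006 and 0.02 m and angle between bin_lid's own z axis and vertical below 0.12 rad and linear speed of bin_lid below 0.02 m/s and value of joint each of clip_a, clip_b above 1.2 rad); the robot touches nothing.
It fails at once if the lid is dropped or thrown (moving faster than 0.8 m/s out of the fingers) (linear speed of bin_lid above 0.8 m/s and contact force between the fingers and bin_lid below 0.1 N).
It also fails if it takes over 59 s, if anything falls off the work surface, if the arm or the gripper's body presses on something with over 40 N, if the wrist force passes 120 N, or if a joint passes its speed limit or range.

## Robot

A 6-joint arm with a two-finger parallel gripper is mounted at the origin on the work surface. World frame = base frame: x ahead of the robot, y to its left, z up, the work surface at z = 0. Lengths are in m, angles in rad, forces in N, time in s.
With the tool pointing down it reaches from about 0.35 to 0.8 m from the base axis. Payload 7.3 kg.
Tool frame: the origin (TCP) lies midway between the tips of the shut fingers; the grasp point (between the pads) lies 19 mm behind it; z points along the fingers, y is the direction in which the jaws open and shut (so a half turn about z gives the same grasp; the last joint's range is limited). The gripper opens to 85 mm and grips with 20 to 120 N. Pads are 22 mm wide; open, the fingers measure 114 mm over their backs; the gripper's body (76 mm by 85 mm) begins 54 mm behind the grasp point. The pads swing forward as they close: fully open they stand 13 mm farther back than shut.
Start: joints at [1.065, 0.342, 1.524, -0, 1.275, -0.146], TCP at [0.185, 0.491, 0.231] pointing down, gripper open.
Joint ranges: [-2.53, 2.53], [-0.77, 2.02], [0.04, 2.7], [-1, 4.14], [0.28, 2.66], [-3.11, 3.11]. Speed limits (rad/s): [2.57, 2.57, 3.14, 3.14, 3.14, 3.14].

## Interface

Orientations are given as a unit quaternion [x, y, z, w].
In Python, from station import r, cams gives the robot as it stands.
- The arm moves only by the tool send_rows, never from a script. Its argument "commands" is a list of rows, each an object of numbers: "dx", "dy", "dz": the shift along the tool's x, y, z scaled (see below); "spin": the turn about the tool's z scaled (see below); "jaw": the opening, from 0 (shut) to 1 (fully open). In form: [{"dx": .., "dy": .., "dz": .., "spin": .., "jaw": ..}, ...]. A call has 1 to 20 rows; each row shifts and turns the pose as measured when the row begins, along the tool's axes as they then stand; what a row does not reach is not made up. The controller multiplies each number of a shift by 200 mm and each number of a turn by 60 degrees. A row lasts 1/10 s, in which the tool goes at most 50 mm and 8.59 degrees, less where a joint would pass 70% of its speed; a pose out of reach is approached as far as the arm can. A call with a number of a shift or a turn outside -1 to 1 is refused whole. A call with a gripper value outside its range is refused whole. The fingers move at their own pace and stop on an object; the grip force is fixed at half the most. Time passes only in rows, so rows that do not move let the fingers close. It gives the time, the measured TCP pose, the force and the opening at its end, in the units of the state.
- r.state(): the state, without advancing time (a new reading comes with each control period).
- cams.snapshot(name): name is "scene" or "top" or "wrist"; returns (picture, depth): 400x640x3 uint8, red, green, blue; 400x640 float32, m along the optical axis (not along the pixel's ray), 0 where there is no reading.
- cams.camera_model(name): a dict with "mtx" (3x3 intrinsics, pixels), "k1" (the pictures are not rectified: a ray, as slopes to the right and down, at radius r is drawn at 1 + k1 r^2 times it, then the intrinsics apply), "T" (4x4, takes a point from camera to world coordinates); the wrist camera has in their place "T_tool_cam" (4x4, takes a point from camera to tool coordinates, whose origin is the TCP and whose axes are the flange's). Camera axes: x right, y down, z forward; pixel columns grow to the right and rows downward; lengths in m; the calibration is good to about 2 mm. A picture is of the moment at which its call begins: read the wrist's pose just before it. camera_model takes no time and is no camera call.
- r.finish_job(): hands the job in, once; it reports no verdict.
Trained networks look in the newest picture that a camera, given by its name, has taken for a name from the list of things; names that differ only in an ending like _2 or _b are one class to them, and where a whole thing is asked for, a point or a joint stands for the part that bears it (a point fixed in the world has none). Each returns a list of dicts, best first, with "conf" (0 to 1); they miss things now and then, are a little off and sometimes report something else, mostly with a low value. They report only what shows in the picture. A call takes as long as a camera call. They do not tell look-alikes from the thing itself.
- cams.find_in(label, camera): "rect" ([left, top, right, bottom] in pixels, round what is visible of it).
- cams.landmark_of(label, camera): "pixel" ([column, row] in pixels: a listed point, or the origin of a listed thing).
The state is a dict: "clock": time; "qpos": joint angles; "joint_velocities": joint speeds; "joint_torque": joint torques, N m; "eef_pos": TCP position; "eef_rot": TCP orientation; "contact_force": force on the tool from outside, world axes, zero at the start; "torque": the same for the moment, N m; "opening": finger opening in m.
Only numpy, scipy, OpenCV 4.12 (cv2) and the standard library are available. Lean on these libraries where they do the work, as an engineer would, in place of code of your own. Each camera call takes 0.05 s, during which the arm holds its last target.

## Working session

There is one attempt and no reset: what is moved stays moved. The work goes in short steps, Python scripts to look and compute and a tool call to move; the robot and the scene stay as the last step left them, time stands still between calls to the robot, and variables do not carry over. Pictures are saved under pics/ and viewed, and the job is handed in when it is done.

Besides the shell and the picture viewer there is one more tool, called after "Emit:" by a JSON object that holds its "name" and its "arguments", one argument or row to a line. send_rows: Moves the arm, as the interface text tells. Shifts and turns lie within -1 to 1; 1 stands for 200 mm of shift or 60 degrees of turn. Its arguments: {"type":"object","properties":{"commands":{"type":"array","items":{"type":"object","properties":{"dx":{"type":"number"},"dy":{"type":"number"},"dz":{"type":"number"},"spin":{"type":"number"},"jaw":{"type":"number"}}}}},"required":["commands"]}

```bash
ls; mkdir -p pics
cat > h.py <<'E'
import numpy as np, cv2
from station import r, cams
def save(n,p): cv2.imwrite('pics/'+n+'.png',cv2.cvtColor(p,cv2.COLOR_RGB2BGR))
E
python3 - <<'E'
from h import *
print(r.state())
for c in ['scene','top']:
    p,d=cams.snapshot(c); save(c+'0',p); np.save(c+'0d.npy',d); np.save(c+'0p.npy',p)
    m=cams.camera_model(c); print(c,m)
E
```

```text
pics
{'clock': 0.0, 'qpos': array([ 1.06499511e+00,  3.42733440e-01,  1.52504800e+00, -2.10195377e-05,
        1.27541899e+00, -1.46000761e-01]), 'joint_velocities': array([ 0.00120539, -0.00059127,  0.00115524, -0.00028398, -0.00101103,
       -0.00158715]), 'joint_torque': array([-6.60518526e-05, -4.33679473e+01, -2.46019328e+01, -1.19893862e-04,
        7.66335317e-03,  5.29574891e-06]), 'eef_pos': array([0.18462473, 0.49101498, 0.2306096 ]), 'eef_rot': array([ 1.78928338e-01,  9.83861781e-01, -7.64792292e-04, -2.47851913e-04]), 'contact_force': array([-1.0517556 , -0.09792794,  0.44764396]), 'torque': array([0.01837373, 0.04885674, 0.00982867]), 'opening': 0.08539465481533316}
scene {'mtx': array([[459.01848645,   0.        , 320.0967535 ],
       [  0.        , 459.01848645, 195.7511473 ],
       [  0.        ,   0.        ,   1.        ]]), 'k1': 0.03570167059522753, 'T': array([[-0.73188512,  0.34781189, -0.58597871,  1.0276776 ],
       [ 0.68112518,  0.39903494, -0.61387263,  0.6998679 ],
       [ 0.02031378, -0.8484091 , -0.52895118,  0.63478851],
       [ 0.        ,  0.        ,  0.        ,  1.        ]])}
top {'mtx': array([[390.08018407,   0.        , 321.61329752],
       [  0.        , 390.08018407, 194.4707387 ],
       [  0.        ,   0.        ,   1.        ]]), 'k1': -0.00137681592379502, 'T': array([[ 0.01912746, -0.9889516 ,  0.14699957,  0.31176479],
       [-0.99890966, -0.02516496, -0.03932205,  0.05661599],
       [ 0.04258684, -0.14608716, -0.98835464,  0.9209468 ],
       [ 0.        ,  0.        ,  0.        ,  1.        ]])}
```

View pics/scene0.png

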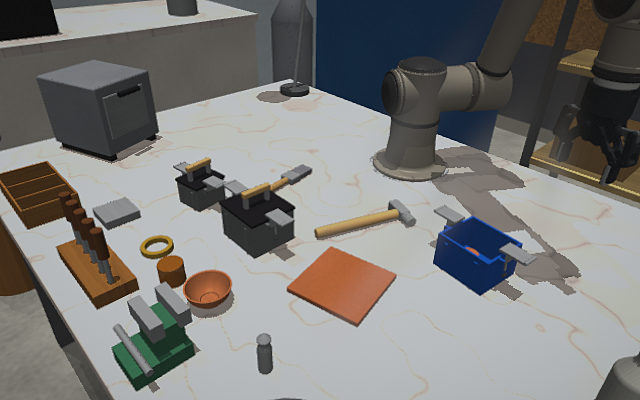

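View pics/top0.png

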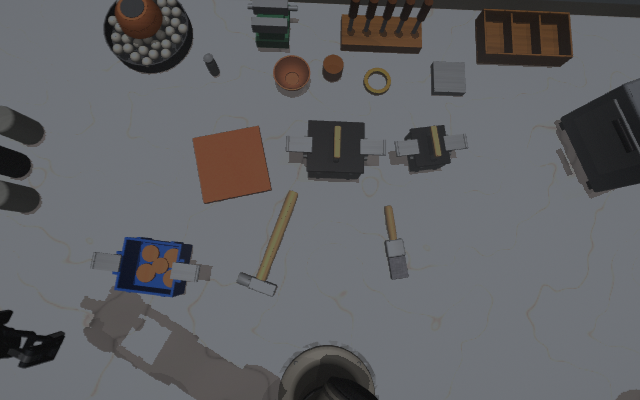

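Candidates: the large grey bin at top (337,148) / scene (258,220), the small grey bin at top (430,148) / scene (200,185), and the blue open bin at top (155,267) / scene (480,255). I choose the large grey one with the black lid. The tile is at top (232,165).

```bash
cat >> h.py <<'E'
def cloud(d,m,T=None):
    K=m['mtx'];k1=m['k1']
    v,u=np.mgrid[0:400,0:640]
    x=(u-K[0,2])/K[0,0];y=(v-K[1,2])/K[1,1]
    xd=np.stack([x,y],-1);s=xd.copy()
    for _ in range(8): s=xd/(1+k1*(s**2).sum(-1,keepdims=True))
    P=np.concatenate([s*d[...,None],d[...,None],np.ones_like(d)[...,None]],-1)
    T=m['T'] if T is None else T
    return (P@T.T)[...,:3]
def project(X,m,T=None):
    T=m['T'] if T is None else T
    X=np.atleast_2d(X);c=(np.linalg.inv(T)@np.c_[X,np.ones(len(X))].T).T
    s=c[:,:2]/c[:,2:3];s=s*(1+m['k1']*(s**2).sum(1,keepdims=True))
    return s@np.diag([m['mtx'][0,0],m['mtx'][1,1]])+m['mtx'][:2,2]
E
python3 - <<'E'
from h import *
p=np.load('top0p.npy');d=np.load('top0d.npy');m=cams.camera_model('top')
C=cloud(d,m)
# bench height check
print('bench z', [np.median(C[a:a+10,b:b+10,2]) for a,b in ((200,340),(220,100),(120,200))])
crop=cv2.resize(p[90:210,270:480],None,fx=3.8,fy=3.8,interpolation=cv2.INTER_NEAREST); save('crop_top',crop)
ps=np.load('scene0p.npy'); save('crop_scene',cv2.resize(ps[145:265,160:340],None,fx=4.4,fy=4.4,interpolation=cv2.INTER_CUBIC))
Z=C[...,2]
for name,(r0,r1,c0,c1) in dict(big=(110,190,280,392),small=(115,180,390,472)).items():
    X=C[r0:r1,c0:c1].reshape(-1,3)
    for lo,hi in ((.080,.0905),(.0905,.103),(.11,.14)):
        q=X[(X[:,2]>lo)&(X[:,2]<hi)]
        if len(q)<10: continue
        rect=cv2.minAreaRect((q[:,:2]*1000).astype(np.float32)); print(name,lo,hi,len(q),np.median(q[:,2]),rect)
    print(np.histogram(X[:,2],bins=np.arange(-.01,.15,.01)))
hsv=cv2.cvtColor(p,cv2.COLOR_RGB2HSV)
mk=np.zeros(d.shape,bool);mk[120:210,185:280]=True
mk&=(hsv[...,1]>110)&((hsv[...,0]<15)|(hsv[...,0]>170))
q=C[mk];print('tile',len(q),np.median(q,0),cv2.minAreaRect((q[:,:2]*1000).astype(np.float32)))
for n in ('bin_lid','bin','tile','clip_a','clip_b'):
    print(n,cams.landmark_of(n,'top')[:3])
E
```

```text
bench z [np.float64(0.0004948849895634044), np.float64(0.00046107410675727545), np.float64(0.0007175454378657298)]
big 0.08 0.0905 2324 0.08836733183951812 ((544.104736328125, -22.13842010498047), (176.21881103515625, 116.90371704101562), 89.61611938476562)
big 0.0905 0.103 1047 0.0951877229211846 ((543.1642456054688, -4.679695129394531), (217.8701629638672, 111.83952331542969), 89.17621612548828)
big 0.11 0.14 224 0.12807895998730412 ((542.9888916015625, -4.900020599365234), (13.923117637634277, 67.99872589111328), 88.92730712890625)
(array([1781, 3245,   43,   39,   49,   47,   47,   46,   33, 2160, 1206,
          5,    7,  198,   19]), array([-0.01,  0.  ,  0.01,  0.02,  0.03,  0.04,  0.05,  0.06,  0.07,
        0.08,  0.09,  0.1 ,  0.11,  0.12,  0.13,  0.14]))
small 0.08 0.0905 14 0.08432697877886386 ((560.9910888671875, -187.7891845703125), (82.09452819824219, 59.62097930908203), 82.66631317138672)
small 0.0905 0.103 35 0.09950341678211638 ((555.7447509765625, -217.02392578125), (66.17578887939453, 5.057482719421387), 10.967307090759277)
small 0.11 0.14 29 0.11085824529401589 ((556.1846923828125, -222.24630737304688), (62.83623504638672, 8.729925155639648), 9.657652854919434)
(array([1113, 2036,   35,   46,   40,   41,   46,  824,  872,   14,   20,
        189,   29,    0,    0]), array([-0.01,  0.  ,  0.01,  0.02,  0.03,  0.04,  0.05,  0.06,  0.07,
        0.08,  0.09,  0.1 ,  0.11,  0.12,  0.13,  0.14]))
tile 4421 [0.51402217 0.23548121 0.01251466] ((438.5035400390625, 203.69679260253906), (345.08795166015625, 178.0342559814453), 21.959035873413086)
bin_lid [{'pixel': [333.1, 147.4], 'conf': 0.57}]
bin [{'pixel': [161.1, 264.5], 'conf': 0.77}]
tile [{'pixel': [230.5, 161.0], 'conf': 0.71}]Traceback (most recent call last):
  File "<stdin>", line 21, in <module>
ValueError: it knows: bin, bin_lid, tile
```

```bash
sleep 1; ls pics
```

```text
crop_scene.png
crop_top.png
scene0.png
top0.png
```

View pics/crop_top.png

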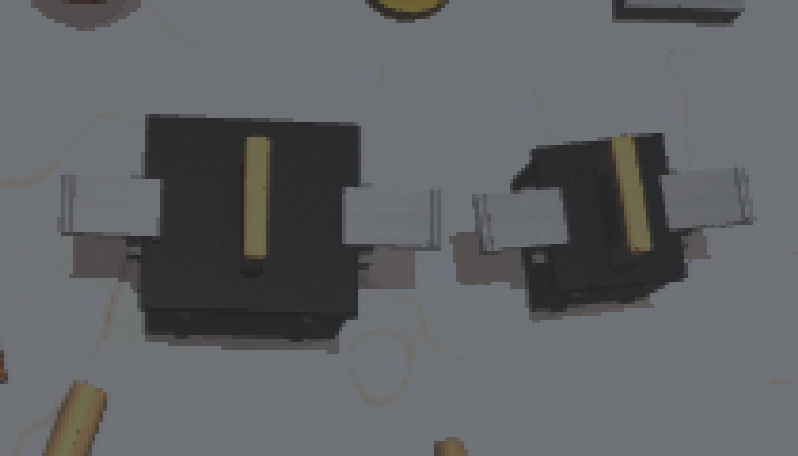

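View pics/crop_scene.png

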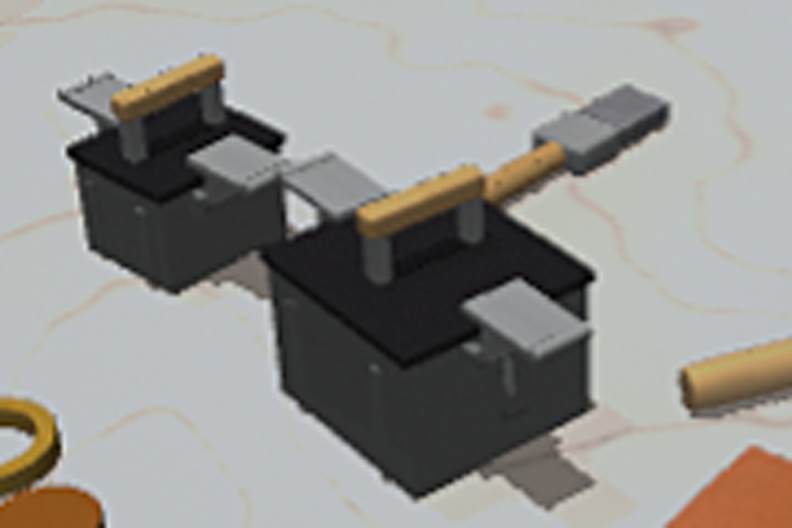

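Run:
```python
from h import *
for cam,(r0,r1,c0,c1) in dict(top=(120,210,185,280),scene=(240,330,280,405)).items():
    p=np.load(cam+'0p.npy');d=np.load(cam+'0d.npy');m=cams.camera_model(cam);C=cloud(d,m)
    hsv=cv2.cvtColor(p,cv2.COLOR_RGB2HSV)
    mk=np.zeros(d.shape,bool);mk[r0:r1,c0:c1]=True
    mk&=(hsv[...,1]>110)&((hsv[...,0]<15)|(hsv[...,0]>170))&(d>0)&(abs(C[...,2]-.0125)<.004)
    n,l,s,_=cv2.connectedComponentsWithStats(mk.astype(np.uint8));k=1+np.argmax(s[1:,4]);q=C[l==k]
    print(cam,'tile',len(q),np.median(q,0),q.mean(0),cv2.minAreaRect((q[:,:2]*1000).astype(np.float32)))
    # handle & tabs
    X=C.reshape(-1,3);X=X[(abs(X[:,0]-.543)<.09)&(abs(X[:,1]+.005)<.12)]
    h=X[(X[:,2]>.12)&(X[:,2]<.135)]
    print('handle',len(h),np.median(h,0),cv2.minAreaRect((h[:,:2]*1000).astype(np.float32)))
    lid=X[(X[:,2]>.084)&(X[:,2]<.0905)]
    for s in (1,-1):
        t=X[(X[:,2]>.091)&(X[:,2]<.099)&((X[:,1]+.005)*s>.070)&((X[:,1]+.005)*s<.12)]
        print('tab',s,len(t),np.median(t,0),np.percentile(t,[2,98],axis=0)[:,:2],cv2.minAreaRect((t[:,:2]*1000).astype(np.float32)))
```

```text
top tile 4357 [0.51424693 0.23572655 0.0125109 ] [0.51452193 0.23543379 0.01250957] ((515.5726318359375, 235.50265502929688), (158.8887176513672, 158.08258056640625), 13.34792709350586)
handle 217 [ 0.54394119 -0.00491519  0.12816332] ((542.9888916015625, -4.900020599365234), (13.923117637634277, 67.99872589111328), 88.92730712890625)
tab 1 276 [0.5441711  0.08493042 0.09576594] [[0.52832584 0.06637948]
 [0.56164763 0.10351031]] ((545.2747192382812, 85.04729461669922), (34.5879020690918, 37.12250900268555), 1.5272530317306519)
tab -1 272 [ 0.54287496 -0.09383246  0.09585565] [[ 0.52670006 -0.11328797]
 [ 0.55915928 -0.07586693]] ((543.5792846679688, -94.57218170166016), (38.10860061645508, 34.66737365722656), 89.22396087646484)
scene tile 4403 [0.52700432 0.24413734 0.01156003] [0.52480137 0.24262817 0.01156531] ((519.5323486328125, 237.32330322265625), (159.4539794921875, 159.83633422851562), 13.412678718566895)
handle 174 [5.49115944e-01 4.81304919e-04 1.26252698e-01] ((546.8375854492188, -2.6118478775024414), (15.172728538513184, 69.66252899169922), 89.75244140625)
tab 1 216 [0.54893094 0.0858148  0.09447603] [[0.53057388 0.06540807]
 [0.56520766 0.10557957]] ((547.5340576171875, 85.47334289550781), (40.79152297973633, 36.60783004760742), 89.93020629882812)
tab -1 151 [ 0.54839887 -0.09548444  0.09424283] [[ 0.53035065 -0.11164517]
 [ 0.56486418 -0.07646686]] ((546.9083251953125, -94.28795623779297), (37.47798538208008, 36.81718826293945), 88.10395050048828)
```

The crops confirm the choice. The large bin has a black lid, a wooden handle and two steel tabs, is centred near (0.545, -0.004) and is yawed about -0.7°. The tile is centred near (0.517, 0.236). I'll spin the tool to align, then hover over the bin and look with the wrist camera.

Emit:
{"name": "send_rows", "arguments": {
  "commands": [
    {"dz": -0.12, "spin": -0.11, "jaw": 1},
    {"dz": -0.12, "spin": -0.11, "jaw": 1},
    {"dz": -0.11, "spin": -0.11, "jaw": 1},
    {"dx": -0.12, "dy": -0.16, "jaw": 1},
    {"dx": -0.12, "dy": -0.16, "jaw": 1},
    {"dx": -0.12, "dy": -0.16, "jaw": 1},
    {"dx": -0.12, "dy": -0.16, "jaw": 1},
    {"dx": -0.12, "dy": -0.16, "jaw": 1},
    {"dx": -0.12, "dy": -0.16, "jaw": 1},
    {"dx": -0.12, "dy": -0.16, "jaw": 1},
    {"dx": -0.12, "dy": -0.16, "jaw": 1},
    {"dx": -0.12, "dy": -0.16, "jaw": 1},
    {"dx": -0.12, "dy": -0.16, "jaw": 1},
    {"dx": -0.12, "dy": -0.16, "jaw": 1},
    {"dx": -0.12, "dy": -0.16, "jaw": 1},
    {"dx": -0.12, "dy": -0.16, "jaw": 1},
    {"jaw": 1}
  ]
}}

```text
invalid input at $.commands[0]: expected keys dx, dy, dz, spin, jaw
```

All keys are needed in each row.

Emit:
{"name": "send_rows", "arguments": {
  "commands": [
    {"dx": 0, "dy": 0, "dz": -0.12, "spin": -0.11, "jaw": 1},
    {"dx": 0, "dy": 0, "dz": -0.12, "spin": -0.11, "jaw": 1},
    {"dx": 0, "dy": 0, "dz": -0.11, "spin": -0.11, "jaw": 1},
    {"dx": -0.12, "dy": -0.16, "dz": 0, "spin": 0, "jaw": 1},
    {"dx": -0.12, "dy": -0.16, "dz": 0, "spin": 0, "jaw": 1},
    {"dx": -0.12, "dy": -0.16, "dz": 0, "spin": 0, "jaw": 1},
    {"dx": -0.12, "dy": -0.16, "dz": 0, "spin": 0, "jaw": 1},
    {"dx": -0.12, "dy": -0.16, "dz": 0, "spin": 0, "jaw": 1},
    {"dx": -0.12, "dy": -0.16, "dz": 0, "spin": 0, "jaw": 1},
    {"dx": -0.12, "dy": -0.16, "dz": 0, "spin": 0, "jaw": 1},
    {"dx": -0.12, "dy": -0.16, "dz": 0, "spin": 0, "jaw": 1},
    {"dx": -0.12, "dy": -0.16, "dz": 0, "spin": 0, "jaw": 1},
    {"dx": -0.12, "dy": -0.16, "dz": 0, "spin": 0, "jaw": 1},
    {"dx": -0.12, "dy": -0.16, "dz": 0, "spin": 0, "jaw": 1},
    {"dx": -0.12, "dy": -0.16, "dz": 0, "spin": 0, "jaw": 1},
    {"dx": 0, "dy": 0, "dz": 0, "spin": 0, "jaw": 1}
  ]
}}

```text
clock: 1.85
eef_pos: [0.4828, 0.0928, 0.3025]
eef_rot: [-0.003, 1.0, -0.001, -0.0]
contact_force: [0.2, 1.3, -0.1]
opening: 0.0855
```

Emit:
{"name": "send_rows", "arguments": {
  "commands": [
    {"dx": -0.12, "dy": -0.16, "dz": 0, "spin": 0.016, "jaw": 1},
    {"dx": -0.12, "dy": -0.16, "dz": 0, "spin": 0, "jaw": 1},
    {"dx": -0.06, "dy": -0.14, "dz": 0, "spin": 0, "jaw": 1},
    {"dx": 0, "dy": 0, "dz": 0, "spin": 0, "jaw": 1},
    {"dx": 0, "dy": 0, "dz": 0, "spin": 0, "jaw": 1}
  ]
}}

```text
clock: 2.35
eef_pos: [0.5428, -0.0005, 0.3016]
eef_rot: [0.006, 1.0, 0.0, -0.001]
contact_force: [-0.4, 0.6, 0.4]
opening: 0.0854
```

```bash
cat >> h.py <<'E'
from scipy.spatial.transform import Rotation as R
def wrist(n):
    s=r.state();p,d=cams.snapshot('wrist');m=cams.camera_model('wrist')
    T=np.eye(4);T[:3,:3]=R.from_quat(s['eef_rot']).as_matrix();T[:3,3]=s['eef_pos']
    T=T@m['T_tool_cam'];save(n,p);return s,p,d,m,T
E
python3 - <<'E'
from h import *
s,p,d,m,T=wrist('w1');print(s['clock'],s['eef_pos'],s['eef_rot'],m)
C=cloud(d,m,T);X=C[d>0]
sel=X[(abs(X[:,0]-.545)<.09)&(abs(X[:,1]+.004)<.115)]
for lo,hi in ((.084,.0905),(.0915,.1),(.12,.135)):
    q=sel[(sel[:,2]>lo)&(sel[:,2]<hi)]
    if len(q)>10: print(lo,len(q),np.median(q,0),cv2.minAreaRect((q[:,:2]*1000).astype(np.float32)))
for g in (1,-1):
    t=sel[(sel[:,2]>.091)&(sel[:,2]<.1)&((sel[:,1]+.004)*g>.07)]
    if len(t)>10: print('tab',g,len(t),np.median(t,0),np.percentile(t,[1,99],axis=0)[:,:2])
E
```

```text
2.35 [ 5.42815278e-01 -5.40111384e-04  3.01553249e-01] [ 5.98669018e-03  9.99980959e-01  4.86507817e-05 -1.49632594e-03] {'mtx': array([[345.17299781,   0.        , 324.56595032],
       [  0.        , 345.17299781, 202.04823859],
       [  0.        ,   0.        ,   1.        ]]), 'k1': 0.0010817539529353242, 'T_tool_cam': array([[-4.47415479e-05, -9.63062963e-01, -2.69276303e-01,
         6.85870480e-02],
       [ 9.99999958e-01, -1.20018822e-04,  2.63090867e-04,
        -2.97171468e-04],
       [-2.85691294e-04, -2.69276280e-01,  9.63062928e-01,
        -1.42225501e-01],
       [ 0.00000000e+00,  0.00000000e+00,  0.00000000e+00,
         1.00000000e+00]])}
0.084 11332 [ 0.53854318 -0.00485347  0.08773216] ((545.3689575195312, -6.0152130126953125), (143.25221252441406, 115.71601867675781), 89.34974670410156)
0.0915 3609 [0.54475309 0.04657291 0.09487661] ((545.2864379882812, -6.434043884277344), (218.56239318847656, 34.51888656616211), 89.49344635009766)
0.12 1082 [ 0.54358208 -0.00596409  0.12743376] ((544.98046875, -6.188178539276123), (13.598875045776367, 69.37969970703125), 89.34020233154297)
tab 1 1188 [0.54536259 0.08469515 0.09492831] [[0.52922963 0.06639925]
 [0.5625138  0.10234098]]
tab -1 1315 [ 0.54427095 -0.094499    0.09492679] [[ 0.5276838  -0.11445492]
 [ 0.5613995  -0.07440902]]
```

View pics/w1.png

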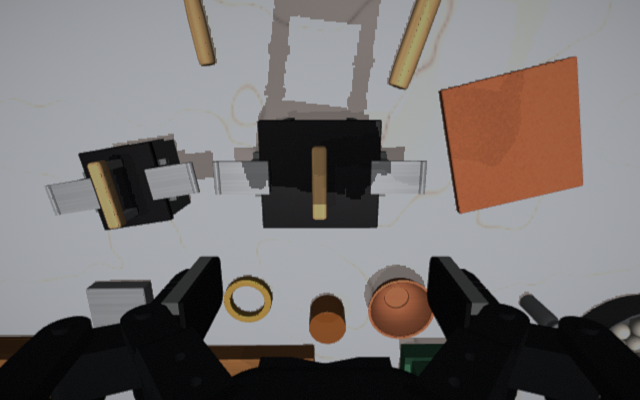

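The wrist view puts the bin centre at (0.545, -0.006) and shows both tabs: +y at px (400,177), -y at px (240,177). I'll shut the fingers and press the +y tab.

Emit:
{"name": "send_rows", "arguments": {
  "commands": [
    {"dx": 0, "dy": 0.16, "dz": 0, "spin": 0, "jaw": 0},
    {"dx": 0, "dy": 0.16, "dz": 0, "spin": 0, "jaw": 0},
    {"dx": 0, "dy": 0.15, "dz": 0.1, "spin": 0, "jaw": 0},
    {"dx": 0, "dy": 0, "dz": 0.2, "spin": 0, "jaw": 0},
    {"dx": 0, "dy": 0, "dz": 0.2, "spin": 0, "jaw": 0},
    {"dx": 0, "dy": 0, "dz": 0.2, "spin": 0, "jaw": 0},
    {"dx": 0, "dy": 0, "dz": 0.15, "spin": 0, "jaw": 0},
    {"dx": 0, "dy": 0, "dz": 0, "spin": 0, "jaw": 0},
    {"dx": 0, "dy": 0, "dz": 0, "spin": 0, "jaw": 0}
  ]
}}

```text
clock: 3.3
eef_pos: [0.5381, 0.1109, 0.1316]
eef_rot: [-0.001, 1.0, 0.002, 0.002]
contact_force: [0.6, -0.2, 0.4]
opening: -0.0001
```

Emit:
{"name": "send_rows", "arguments": {
  "commands": [
    {"dx": -0.04, "dy": -0.08, "dz": 0.05, "spin": 0.01, "jaw": 0},
    {"dx": 0, "dy": 0, "dz": 0.05, "spin": 0, "jaw": 0},
    {"dx": 0, "dy": 0, "dz": 0, "spin": 0, "jaw": 0}
  ]
}}

```text
clock: 3.6
eef_pos: [0.549, 0.095, 0.1151]
eef_rot: [0.003, 1.0, 0.002, 0.006]
contact_force: [-0.4, -0.3, -0.3]
opening: -0.0
```

Emit:
{"name": "send_rows", "arguments": {
  "commands": [
    {"dx": 0.015, "dy": 0, "dz": 0.08, "spin": 0, "jaw": 0},
    {"dx": 0, "dy": 0, "dz": 0.03, "spin": 0, "jaw": 0},
    {"dx": 0, "dy": 0, "dz": 0.03, "spin": 0, "jaw": 0}
  ]
}}

```text
clock: 3.9
eef_pos: [0.549, 0.096, 0.0903]
eef_rot: [0.005, 1.0, 0.003, 0.01]
contact_force: [-1.4, 11.8, 11.5]
opening: 0.0001
```

Emit:
{"name": "send_rows", "arguments": {
  "commands": [
    {"dx": 0, "dy": 0, "dz": 0.035, "spin": 0, "jaw": 0},
    {"dx": 0, "dy": 0, "dz": 0.03, "spin": 0, "jaw": 0}
  ]
}}

```text
clock: 4.1
eef_pos: [0.5507, 0.0985, 0.0795]
eef_rot: [0.005, 1.0, 0.005, 0.012]
contact_force: [0.3, -1.2, 0.2]
opening: 0.0
```

The contact force has vanished, so the clip was thrown. I'll rise, cross over the handle and look.

Emit:
{"name": "send_rows", "arguments": {
  "commands": [
    {"dx": 0, "dy": 0, "dz": -0.2, "spin": 0, "jaw": 0},
    {"dx": 0, "dy": 0, "dz": -0.2, "spin": 0, "jaw": 0},
    {"dx": 0.01, "dy": -0.16, "dz": -0.15, "spin": 0, "jaw": 0},
    {"dx": 0.01, "dy": -0.2, "dz": 0, "spin": 0, "jaw": 0},
    {"dx": 0, "dy": -0.2, "dz": 0, "spin": 0, "jaw": 0},
    {"dx": 0, "dy": -0.2, "dz": 0, "spin": 0, "jaw": 0},
    {"dx": 0, "dy": -0.2, "dz": 0, "spin": 0, "jaw": 0},
    {"dx": 0, "dy": 0, "dz": 0, "spin": 0, "jaw": 0},
    {"dx": 0, "dy": 0, "dz": 0, "spin": 0, "jaw": 0}
  ]
}}

```text
clock: 5.0
eef_pos: [0.5451, -0.1031, 0.1955]
eef_rot: [0.004, 1.0, 0.002, 0.016]
contact_force: [0.0, 0.4, -0.5]
opening: 0.0002
```

Run:
```python
from h import *
s,p,d,m,T=wrist('w2');print(s['clock'],s['eef_pos'],s['eef_rot'])
p2,_=cams.snapshot('scene');save('s2',cv2.resize(p2[130:300,140:360],None,fx=3.5,fy=3.5))
C=cloud(d,m,T);X=C[d>0]
sel=X[(abs(X[:,0]-.545)<.09)&(abs(X[:,1]+.004)<.115)]
for g in (1,-1):
    t=sel[(sel[:,2]>.091)&(sel[:,2]<.1)&((sel[:,1]+.004)*g>.07)]
    if len(t)>10: print('tab',g,len(t),np.median(t,0),np.percentile(t,[1,99],axis=0)[:,:2])
t=X[(X[:,2]>.06)&(X[:,1]<-.117)&(abs(X[:,0]-.545)<.08)&(X[:,1]>-.18)]
if len(t): print('small',np.max(t[:,1]),np.percentile(t[:,2],[50,98]))
```

```text
5.0 [ 0.54505192 -0.10305621  0.19547279] [0.00359915 0.9998664  0.00208472 0.0158078 ]
tab -1 2599 [ 0.5433154  -0.0945657   0.09490583] [[ 0.52726146 -0.11501617]
 [ 0.56081289 -0.07443793]]
small -0.11700097687379836 [0.26499917 0.28422344]
```

View pics/w2.png

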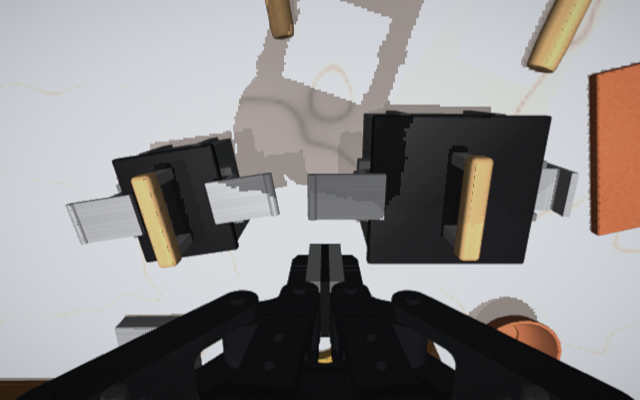

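View pics/s2.png

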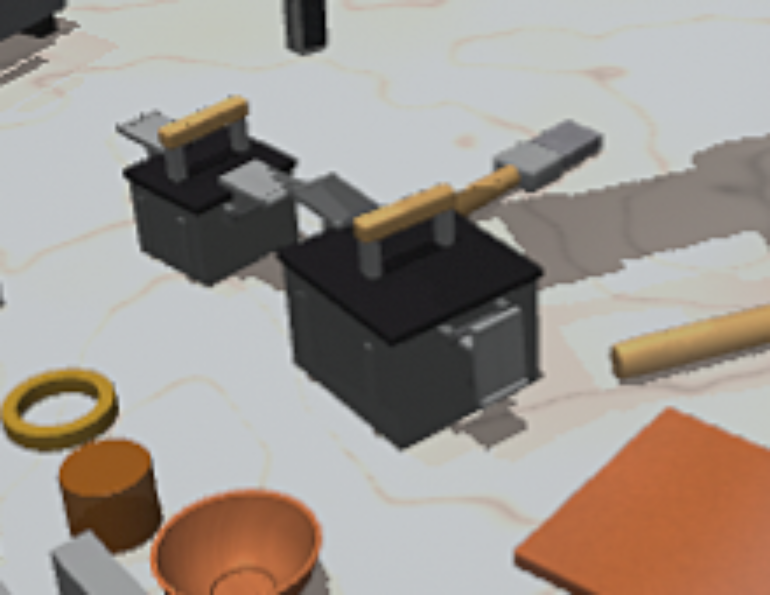

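The first clip is open, with its tab hanging down at scene-crop (495,355). The lid is still on, and the fingers are over the -y tab at px (345,195). I'll press it now.

Emit:
{"name": "send_rows", "arguments": {
  "commands": [
    {"dx": 0, "dy": -0.01, "dz": 0.2, "spin": 0, "jaw": 0},
    {"dx": 0, "dy": 0, "dz": 0.2, "spin": 0, "jaw": 0},
    {"dx": 0, "dy": 0, "dz": 0, "spin": 0, "jaw": 0}
  ]
}}

```text
clock: 5.4
eef_pos: [0.5495, -0.1005, 0.1156]
eef_rot: [0.0, 1.0, 0.001, 0.018]
contact_force: [-0.4, -0.3, 0.6]
opening: 0.0002
```

Emit:
{"name": "send_rows", "arguments": {
  "commands": [
    {"dx": 0.02, "dy": -0.025, "dz": 0.09, "spin": 0, "jaw": 0},
    {"dx": 0, "dy": 0, "dz": 0.04, "spin": 0, "jaw": 0},
    {"dx": 0, "dy": 0, "dz": 0.04, "spin": 0, "jaw": 0},
    {"dx": 0, "dy": 0, "dz": 0.03, "spin": 0, "jaw": 0}
  ]
}}

```text
clock: 5.8
eef_pos: [0.5516, -0.1066, 0.0832]
eef_rot: [-0.003, 1.0, -0.003, 0.023]
contact_force: [0.5, 0.4, 0.8]
opening: 0.0002
```

Emit:
{"name": "send_rows", "arguments": {
  "commands": [
    {"dx": 0, "dy": 0, "dz": -0.22, "spin": 0, "jaw": 0},
    {"dx": 0, "dy": 0, "dz": -0.22, "spin": 0, "jaw": 0},
    {"dx": 0, "dy": 0, "dz": -0.22, "spin": 0, "jaw": 0},
    {"dx": 0, "dy": 0.2, "dz": 0, "spin": 0.015, "jaw": 1},
    {"dx": 0, "dy": 0.2, "dz": 0, "spin": 0, "jaw": 1},
    {"dx": 0, "dy": 0.06, "dz": 0, "spin": 0, "jaw": 1},
    {"dx": 0, "dy": 0, "dz": 0, "spin": 0, "jaw": 1},
    {"dx": 0, "dy": 0, "dz": 0, "spin": 0, "jaw": 1}
  ]
}}

```text
clock: 6.6
eef_pos: [0.5485, -0.0067, 0.2325]
eef_rot: [0.002, 1.0, -0.003, 0.03]
contact_force: [-0.0, -1.1, 0.3]
opening: 0.0723
```

Run:
```python
from h import *
s,p,d,m,T=wrist('w3');print(s['clock'],s['eef_pos'],s['eef_rot'],s['qpos'],s['opening'])
p2,_=cams.snapshot('top');save('t3',cv2.resize(p2[90:210,250:480],None,fx=3.4,fy=3.4))
C=cloud(d,m,T);X=C[d>0]
sel=X[(abs(X[:,0]-.545)<.09)&(abs(X[:,1]+.004)<.115)]
for lo,hi in ((.084,.0905),(.0915,.1),(.12,.135)):
    q=sel[(sel[:,2]>lo)&(sel[:,2]<hi)]
    if len(q)>10: print(lo,len(q),np.median(q,0),cv2.minAreaRect((q[:,:2]*1000).astype(np.float32)))
```

```text
6.6 [ 0.54853065 -0.00673136  0.23252878] [ 0.00237727  0.99954898 -0.00336627  0.02974655] [-0.15331688  0.35050447  1.50957909  0.00243567  1.22167196 -1.7201212 ] 0.07227820174657025
0.084 18659 [ 0.5380078  -0.00597687  0.08774995] ((545.2826538085938, -6.101020812988281), (180.471435546875, 115.98430633544922), 89.62699890136719)
0.0915 12 [ 0.51328001 -0.00494421  0.09219489] ((513.1953125, -5.748353958129883), (9.619664192199707, 0.32747846841812134), 89.23368835449219)
0.12 1680 [ 0.54163615 -0.00588585  0.1274877 ] ((544.8173828125, -5.869401454925537), (13.39687442779541, 69.46992492675781), 89.47931671142578)
```

View pics/w3.png

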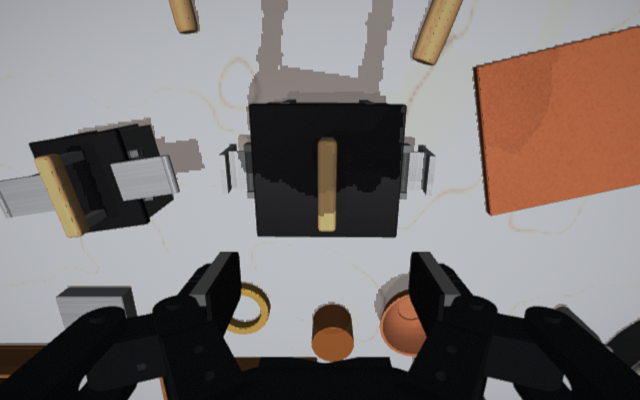

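View pics/t3.png

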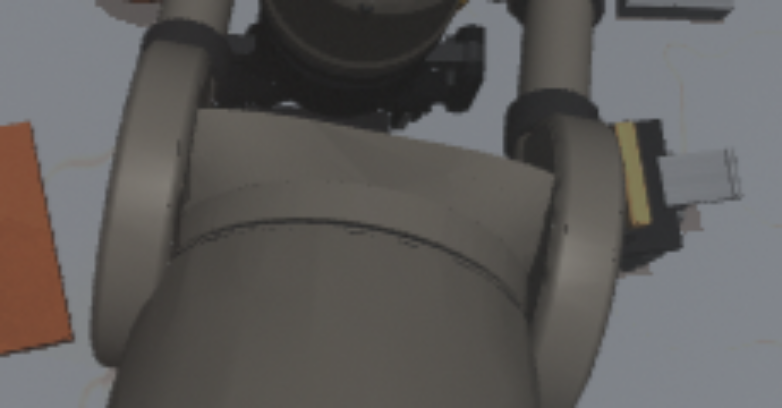

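Both clips are open and hanging outside the rim, at px (230,170) and (425,170). The lid is seated with its handle at (0.545, -0.006). The tool tilt has drifted 3.4° about y, which a grip across the bar tolerates. I'll descend to the handle.

Emit:
{"name": "send_rows", "arguments": {
  "commands": [
    {"dx": 0.02, "dy": 0, "dz": 0.22, "spin": 0, "jaw": 1},
    {"dx": 0.02, "dy": 0, "dz": 0.22, "spin": 0, "jaw": 1},
    {"dx": 0.01, "dy": 0, "dz": 0.15, "spin": 0, "jaw": 1}
  ]
}}

```text
clock: 7.0
eef_pos: [0.5496, -0.0125, 0.1151]
eef_rot: [0.005, 0.999, -0.005, 0.035]
contact_force: [-0.5, 0.3, 0.1]
opening: 0.0852
```

Emit:
{"name": "send_rows", "arguments": {
  "commands": [
    {"dx": 0.022, "dy": 0.032, "dz": 0.065, "spin": 0, "jaw": 1}
  ]
}}

```text
clock: 7.1
eef_pos: [0.5448, -0.0078, 0.0985]
eef_rot: [0.006, 0.999, -0.005, 0.033]
contact_force: [-0.5, 0.4, 0.7]
opening: 0.0855
```

Emit:
{"name": "send_rows", "arguments": {
  "commands": [
    {"dx": 0, "dy": 0.01, "dz": -0.015, "spin": 0, "jaw": 0},
    {"dx": 0, "dy": 0, "dz": 0, "spin": 0, "jaw": 0},
    {"dx": 0, "dy": 0, "dz": 0, "spin": 0, "jaw": 0},
    {"dx": 0, "dy": 0, "dz": 0, "spin": 0, "jaw": 0},
    {"dx": 0, "dy": 0, "dz": 0, "spin": 0, "jaw": 0}
  ]
}}

```text
clock: 7.6
eef_pos: [0.5447, -0.0086, 0.1019]
eef_rot: [0.008, 0.999, -0.005, 0.032]
contact_force: [-4.3, 5.0, 8.4]
opening: 0.0131
```

Emit:
{"name": "send_rows", "arguments": {
  "commands": [
    {"dx": -0.006, "dy": 0, "dz": -0.08, "spin": 0, "jaw": 0},
    {"dx": -0.006, "dy": 0, "dz": -0.1, "spin": 0, "jaw": 0},
    {"dx": -0.01, "dy": 0, "dz": -0.15, "spin": 0, "jaw": 0},
    {"dx": -0.01, "dy": 0, "dz": -0.15, "spin": 0, "jaw": 0}
  ]
}}

```text
clock: 8.0
eef_pos: [0.5422, -0.0075, 0.1977]
eef_rot: [0.008, 1.0, -0.004, 0.027]
contact_force: [0.2, -0.3, -2.9]
opening: 0.013
```

Run:
```python
from h import *
s,p,d,m,T=wrist('w4');print(s['clock'],s['eef_pos'],s['eef_rot'],s['opening'],s['contact_force'])
p2,_=cams.snapshot('scene');save('s4',cv2.resize(p2[90:330,140:440],None,fx=2.6,fy=2.5))
```

```text
8.0 [ 0.54217547 -0.00745884  0.19768991] [ 0.00819731  0.99959085 -0.00382497  0.02713507] 0.013049920053573992 [ 0.21072842 -0.26775764 -2.8530194 ]
```

View pics/w4.png

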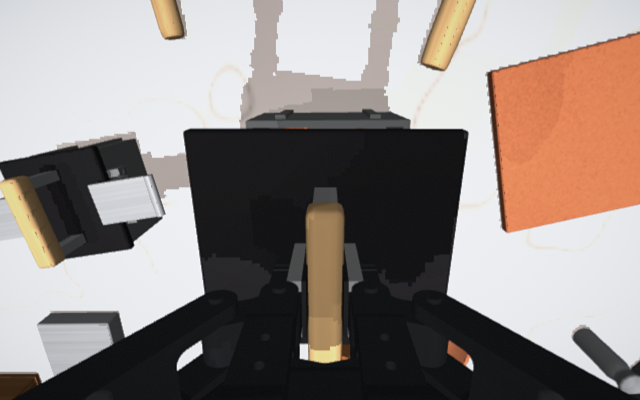

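View pics/s4.png

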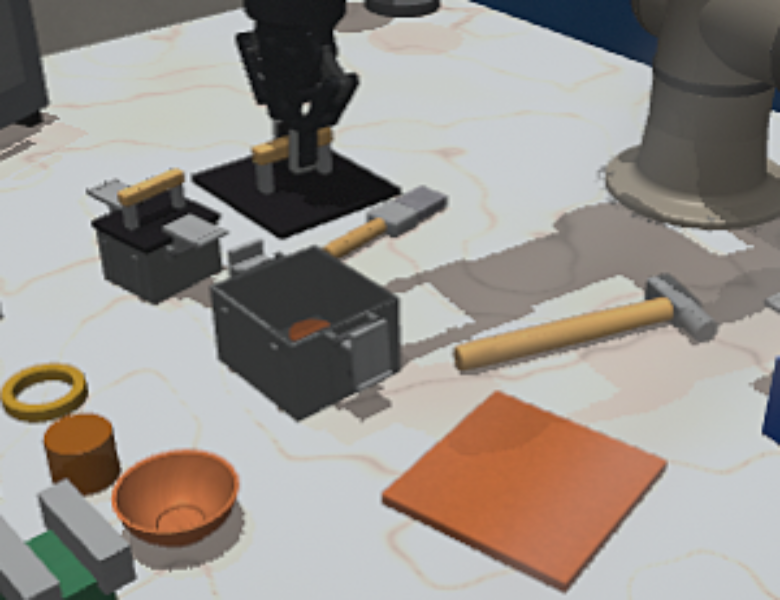

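The lid is held level and clear of the bin, with both clips open (scene crop (245,258) and (370,355)). I'll move over the tile.

Emit:
{"name": "send_rows", "arguments": {
  "commands": [
    {"dx": 0.02, "dy": 0.09, "dz": 0, "spin": 0, "jaw": 0},
    {"dx": 0.02, "dy": 0.16, "dz": 0, "spin": 0, "jaw": 0},
    {"dx": 0.02, "dy": 0.18, "dz": 0, "spin": 0, "jaw": 0},
    {"dx": 0.02, "dy": 0.18, "dz": 0, "spin": 0, "jaw": 0},
    {"dx": 0.02, "dy": 0.18, "dz": 0, "spin": 0, "jaw": 0},
    {"dx": 0.02, "dy": 0.16, "dz": 0, "spin": 0, "jaw": 0},
    {"dx": 0.01, "dy": 0.08, "dz": 0, "spin": 0, "jaw": 0},
    {"dx": 0, "dy": 0, "dz": 0, "spin": 0, "jaw": 0}
  ]
}}

```text
clock: 8.9
eef_pos: [0.5186, 0.2044, 0.1913]
eef_rot: [0.01, 1.0, -0.006, 0.029]
contact_force: [0.2, -0.5, -2.0]
opening: 0.0127
```

Emit:
{"name": "send_rows", "arguments": {
  "commands": [
    {"dx": 0.01, "dy": 0.1, "dz": 0.05, "spin": 0, "jaw": 0},
    {"dx": 0.01, "dy": 0.05, "dz": 0.15, "spin": 0, "jaw": 0},
    {"dx": 0.02, "dy": 0, "dz": 0.18, "spin": 0, "jaw": 0},
    {"dx": 0.01, "dy": 0, "dz": 0.12, "spin": 0, "jaw": 0},
    {"dx": 0, "dy": 0, "dz": 0, "spin": 0, "jaw": 0}
  ]
}}

```text
clock: 9.4
eef_pos: [0.5144, 0.2313, 0.0853]
eef_rot: [0.009, 1.0, -0.007, 0.028]
contact_force: [-0.4, 0.3, -2.9]
opening: 0.0132
```

Run:
```python
from h import *
s,p,d,m,T=wrist('w5');print(s['clock'],s['eef_pos'],s['eef_rot'],s['opening'],s['contact_force'])
p2,_=cams.snapshot('scene');save('s5',cv2.resize(p2[140:360,180:440],None,fx=2.6,fy=2.5))
```

```text
9.4 [0.51441236 0.23126445 0.08531995] [ 0.00943329  0.99953987 -0.00654214  0.02807585] 0.013169811932432385 [-0.40615553  0.25249521 -2.89314085]
```

View pics/s5.png

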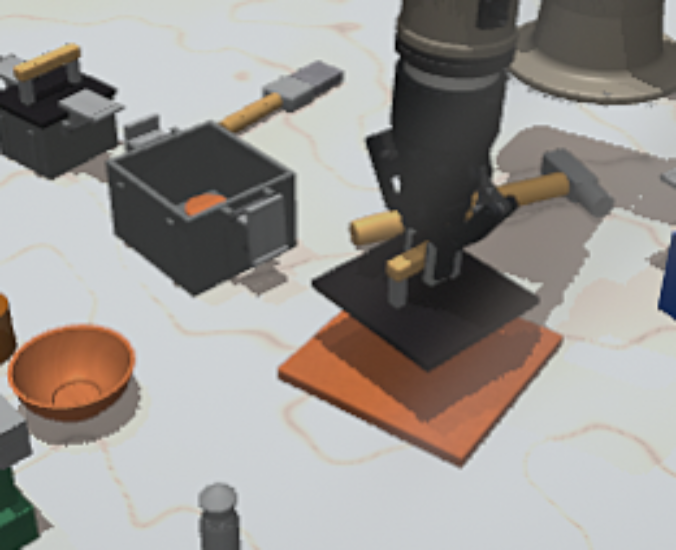

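The lid is level above the tile, with its centre within a few mm of the tile's. I'll lower it slowly.

Emit:
{"name": "send_rows", "arguments": {
  "commands": [
    {"dx": 0, "dy": 0.01, "dz": 0.06, "spin": 0, "jaw": 0},
    {"dx": 0, "dy": 0.01, "dz": 0.06, "spin": 0, "jaw": 0},
    {"dx": 0, "dy": 0, "dz": 0.06, "spin": 0, "jaw": 0},
    {"dx": 0, "dy": 0, "dz": 0.02, "spin": 0, "jaw": 0}
  ]
}}

```text
clock: 9.9
eef_pos: [0.523, 0.2359, 0.0504]
eef_rot: [0.01, 0.999, -0.004, 0.035]
contact_force: [-0.5, -0.6, -3.2]
opening: 0.0128
```

Emit:
{"name": "send_rows", "arguments": {
  "commands": [
    {"dx": 0.02, "dy": 0, "dz": 0.03, "spin": 0, "jaw": 0},
    {"dx": 0, "dy": 0, "dz": 0.015, "spin": 0, "jaw": 0}
  ]
}}

```text
clock: 10.1
eef_pos: [0.5193, 0.2358, 0.04]
eef_rot: [0.01, 0.999, -0.004, 0.035]
contact_force: [0.4, -1.4, 0.6]
opening: 0.0129
```

Emit:
{"name": "send_rows", "arguments": {
  "commands": [
    {"dx": 0, "dy": 0, "dz": 0.008, "spin": 0, "jaw": 0}
  ]
}}

```text
clock: 10.2
eef_pos: [0.5195, 0.2358, 0.0398]
eef_rot: [0.01, 0.999, -0.004, 0.035]
contact_force: [-8.9, -2.9, 27.5]
opening: 0.0123
```

The lid is firmly on the tile, so I'll release it.

Emit:
{"name": "send_rows", "arguments": {
  "commands": [
    {"dx": 0, "dy": 0, "dz": -0.005, "spin": 0, "jaw": 0.3},
    {"dx": 0, "dy": 0, "dz": 0, "spin": 0, "jaw": 0.6},
    {"dx": 0, "dy": 0, "dz": 0, "spin": 0, "jaw": 0.8},
    {"dx": 0, "dy": 0, "dz": 0, "spin": 0, "jaw": 0.8}
  ]
}}

```text
clock: 10.6
eef_pos: [0.5208, 0.2364, 0.0426]
eef_rot: [0.01, 0.999, -0.004, 0.038]
contact_force: [0.3, 0.2, -0.5]
opening: 0.0676
```

Emit:
{"name": "send_rows", "arguments": {
  "commands": [
    {"dx": -0.005, "dy": 0, "dz": -0.1, "spin": 0, "jaw": 0.8},
    {"dx": -0.01, "dy": 0, "dz": -0.2, "spin": 0, "jaw": 0.8},
    {"dx": 0, "dy": 0, "dz": -0.2, "spin": 0, "jaw": 0.8},
    {"dx": 0, "dy": 0, "dz": -0.2, "spin": 0, "jaw": 0.8},
    {"dx": 0, "dy": 0, "dz": 0, "spin": 0, "jaw": 0.8},
    {"dx": 0, "dy": 0, "dz": 0, "spin": 0, "jaw": 0.8}
  ]
}}

```text
clock: 11.2
eef_pos: [0.5127, 0.2373, 0.1862]
eef_rot: [0.01, 0.999, -0.004, 0.036]
contact_force: [-0.5, -0.1, 0.1]
opening: 0.0686
```

Run:
```python
from h import *
s,p,d,m,T=wrist('w6');print(s['clock'],s['eef_pos'],s['eef_rot'],s['contact_force'])
p2,_=cams.snapshot('scene');save('s6',cv2.resize(p2[140:360,180:440],None,fx=2.6,fy=2.5))
C=cloud(d,m,T);X=C[d>0];X=X[(abs(X[:,0]-.517)<.12)&(abs(X[:,1]-.236)<.12)]
for lo,hi in ((.009,.016),(.022,.03),(.058,.072)):
    q=X[(X[:,2]>lo)&(X[:,2]<hi)]
    if len(q)>10:
        A=np.c_[q[:,:2],np.ones(len(q))];print(lo,len(q),np.median(q,0),cv2.minAreaRect((q[:,:2]*1000).astype(np.float32)),'slope',np.linalg.lstsq(A,q[:,2],rcond=None)[0][:2])
```

```text
11.2 [0.51274614 0.23734355 0.18618912] [ 0.00995706  0.99928557 -0.00411605  0.03622513] [-0.51012392 -0.09425674  0.07699472]
0.009 11200 [0.46735409 0.23651465 0.01173477] ((487.1069030761719, 222.8870391845703), (223.32513427734375, 169.85240173339844), 13.257936477661133) slope [5.04457621e-04 7.95142233e-05]
0.022 15965 [0.51195438 0.23790506 0.02575525] ((519.9024658203125, 235.58413696289062), (126.41786193847656, 116.25755310058594), 88.74691772460938) slope [0.00128857 0.0004073 ]
0.058 1477 [0.51606492 0.23576452 0.06544423] ((519.4113159179688, 235.74942016601562), (13.992247581481934, 69.38548278808594), 89.21762084960938) slope [0.00931842 0.00582537]
```

View pics/w6.png

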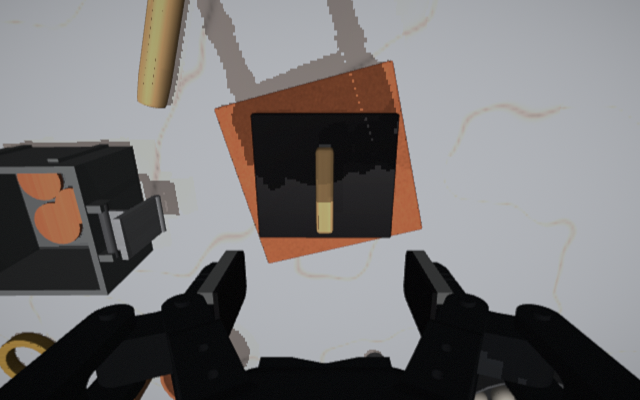

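View pics/s6.png

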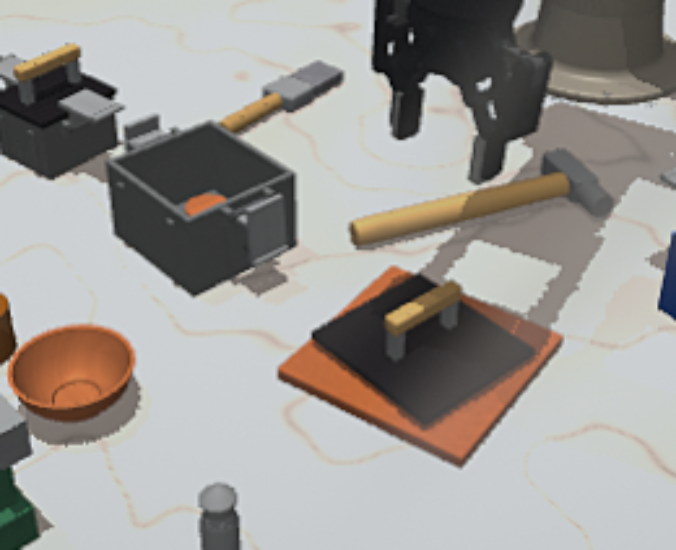

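The lid is flat on the tile (plate top 25.8 mm, slope about 0), about 3 mm from the tile's centre. Both clips still hang open, and the gripper is clear. I'll hand the job in.

Run:
```python
from h import *
print(r.finish_job())
```

```text
the job is handed in; nothing more can be done
None
```

I flipped both clips of the larger grey bin by pressing each tab with the shut fingers. I then lifted the lid by its handle, set it on the terracotta tile, withdrew the gripper and handed the job in at about 11 s. No verdict was reported.

**Last checks:**
- **Lid:** it lies flat and right way up at (0.520, 0.236), about 3 mm from the tile's centre at about (0.517, 0.236). Its plate top is at 25.8 mm, against 26 mm expected.
- **Clips:** both looked open in the wrist view before the lift. The last pictures agree, though the far clip shows only its upturned end there. I had no joint reading to confirm the angles.
- **Gripper:** it stood about 0.19 m above the bench with no contact force.

**What was off:**
- **Tool tilt:** it drifted to about 4° during the run. The lid still ended up flat.
- **Set-down force:** the last small push peaked at about 27 N on the tool, more than a light touch.
- **Networks and cameras:** the bin detector picked the blue look-alike, so I located the bin from depth data instead. The scene and top cameras differed by 2 to 4 mm.

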